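# Jog a washer drive from its control console with the hold-to-run lever

## Task

Start a service jog of the washer drive: on the console, press the round key, then the square key, then the oblong key, one at a time, each fully down and let back up before the next, with the lever still released. Then press the pad of the hold-to-run lever down with the fingertips to the middle of its travel (level, pointer between the two ledges of the gauge plate) and finish the program while still holding it steady there; never push it to the bottom, which trips the drive, and leave the tools and other things lying about where they are.

Things in the scene. Friction and masses are not known exactly. Their poses are not given: they have to be found in the camera images.
- console: white washer control console, fixed, 220 (x) x 250 (y) mm: flat deck 60 mm high; along its far (+x) edge a ridge 55 mm deep, 98 mm high. Origin: centre of underside. Keys in a row at console x = -40, y = -75, 0, +75 mm, in any order. Stands left or right of the lever box, yaw up to 0.2 rad.
- key_round_top (a point): centre of the top face of the round key (white, 28 mm across) in a grey 54 x 50 x 12 mm surround; key tops stand 82 mm above the table when up, 10 mm above their surrounds. The point moves with the key; z up
- key_round (a joint): travel of the round key, m: 0 up, 0.006 fully down; springs back; 1.5 N to start, 5 N at the bottom; counts as pressed beyond 0.0042 m, as up below 0.002 m
- key_square_top (a point): centre of the top face of the square key (white, 26 x 26 mm) in a grey 54 x 50 x 12 mm surround; key tops stand 82 mm above the table when up, 10 mm above their surrounds. The point moves with the key; z up
- key_square (a joint): travel of the square key, m: 0 up, 0.006 fully down; springs back; 1.5 N to start, 5 N at the bottom; counts as pressed beyond 0.0042 m, as up below 0.002 m
- key_oblong_top (a point): centre of the top face of the oblong key (white, 42 x 16 mm, its long side along console x) in a grey 54 x 50 x 12 mm surround; key tops stand 82 mm above the table when up, 10 mm above their surrounds. The point moves with the key; z up
- key_oblong (a joint): travel of the oblong key, m: 0 up, 0.006 fully down; springs back; 1.5 N to start, 5 N at the bottom; counts as pressed beyond 0.0042 m, as up below 0.002 m
- jog_box: hold-to-run lever box, fixed, yaw up to 0.3 rad: 200 (x) x 120 (y) x 12 mm steel base, grey housing 62 mm high on its far (+x) half, two steel cheeks to 116 mm high holding the lever's hinge (along y, at box x = +60 mm, 100 mm high). The lever reaches from there towards box -x. Origin: centre of underside.
- jog_gauge (a point): middle of the window on the upright gauge plate beside the pad (plate 30 mm wide, 137 mm high, at box x = -70, y = +55 mm; fixed): two small ledges 22 mm apart, 11 mm above and below this point, frame the pointer at mid-travel; point at box x = -70, y = +47, z = 105 mm
- jog_pad (a point): centre of the top face of the black rubber pad at the lever's free end, 52 (box x) x 48 x 10 mm thick, 130 mm from the hinge. Height above table: 136 mm at rest, 110 mm when level (then at box x = -70 mm), 82 mm at the bottom stop. A thin pointer sticks out of it towards the gauge plate, 5 mm below its top face.
- jog_lever (a joint): angle of the hold-to-run lever, rad: 0 released (slanting up), 0.21 mid-travel, 0.42 bottom stop; the pad goes down about 13 mm per 0.1 rad. Springs back: pressing on the pad takes about 3 N to start, 8 N at mid-travel, 13 N at the bottom. The drive runs between 0.13 and 0.29; beyond 0.36 the drive trips.
- screwdriver: screwdriver, 200 mm long, lying between console and lever box; bystander; loose, to be left where it is. Origin near its middle, on its underside
- wrench: open wrench, 170 mm long, lying at the left side of the table; bystander; loose, to be left where it is. Origin near its middle, on its underside
- screw_jar: small glass jar with steel cap, 44 mm diameter, 60 mm high, beside the lever box on the side away from its gauge plate; bystander; origin: centre of underside; loose, to be left where it is
- token_stack: stack of brass tokens, 24 mm diameter, 14 mm high, loose on the console's deck in front of the keys; bystander; origin: centre of underside; loose, to be left where it is
- mug: white mug, 80 mm diameter, 95 mm high, far side of the table; bystander; loose, to be left where it is
- detergent: white bottle, 84 mm diameter, 210 mm high, far side; bystander; loose, to be left where it is
- coin_box: open steel coin box, 120 x 160 x 70 mm high, right side of the table; bystander; loose, to be left where it is

How it is judged:
By the outcome, as a careful person would: the job done as asked, in the order asked, and still so for the second after the job is handed in, while the arm keeps its last pose, push and grip.
It also fails if it takes over 54 s, if anything falls off the work surface, if the arm or the gripper's body presses on something with over 40 N, if the wrist force passes 120 N, or if a joint passes its speed limit or range.

## Robot

A 6-joint arm with a two-finger parallel gripper is mounted at the origin on the work surface. World frame = base frame: x ahead of the robot, y to its left, z up, the work surface at z = 0. Lengths are in m, angles in degrees, forces in N, time in s.
With the tool pointing down it reaches from about 0.3 to 0.85 m from the base axis. Payload 4.2 kg.
Tool frame: the origin (TCP) lies at the very end of the fingers, on their centre line; the grasp point (between the pads) lies 19 mm behind it (r.grasp_offset is the distance from the TCP to the grasp point, in m); z points along the fingers, y is the line along which they close (so a half turn about z gives the same grasp; the last joint's range is limited). The gripper opens to 91 mm and grips with 3 to 60 N. Pads are 32 mm wide; open, the fingers measure 118 mm over their backs; the gripper's body (76 mm by 178 mm) begins 60 mm behind the grasp point.
Start: joints at [66.75, 18.312, 89.639, -0, 72.044, -1.146], TCP at [0.216, 0.533, 0.214] pointing down, gripper open.
Joint ranges: [-177.97, 177.97], [-48.28, 115.42], [12.27, 149.76], [-77.06, 257.06], [2.81, 150.46], [-146.56, 146.56]. Speed limits (degrees/s): [147.25, 147.25, 180, 180, 180, 180].

## Interface

Orientations are given as [roll, pitch, yaw] about the fixed x, y, z axes, in that order (R = Rz(yaw) Ry(pitch) Rx(roll)).
In Python, from station import get_obs, cams, r, masks_of gives the robot as it stands.
- The arm moves only by the tool apply_moves, never from a script. Its argument "deltas" is a list of rows, each a list of 5 numbers: the shift along the tool's x, y, z each as a share of 40 cm, from -1 to 1, then the turn about the tool's z as a share of 180 degrees, from -1 to 1, then the opening, from 0 (shut) to 1 (fully open). A call has exactly 5 rows; each row is the pose to reach, as a shift and turn from the pose commanded when the call began, along the tool's axes at that moment, turning the shorter way round; what a row does not reach only later rows make up. A row lasts 1/8 s, in which the tool goes at most 62.5 mm and 10.7 degrees, less where a joint would pass 70% of its speed; a pose out of reach is approached as far as the arm can. A call with a number of a shift or a turn outside -1 to 1 is refused whole. A call with a gripper value outside its range is refused whole. The fingers move at their own pace and stop on an object; "newtons" is the grip in N (left out, the last holds). Time passes only in rows, so rows that repeat a pose let the fingers close, or fill a call up. It gives the time, the measured TCP pose, the force, the opening and the grip force at its end, in the units of the state.
- get_obs(): the state, without advancing time (a new reading comes with each control period).
- cams.get_image(name): name is "scene" or "top" or "wrist"; returns a dict with "img" (384x512x3 uint8, red, green, blue), "mtx" (3x3 intrinsics, pixels), "k1" (the pictures are not rectified: a ray, as slopes to the right and down, at radius r is drawn at 1 + k1 r^2 times it, then the intrinsics apply), "R" (3x3) and "t" (3): a world point X has camera coordinates R X + t; the wrist camera has in their place "hand_eye" (4x4, takes a point from camera to tool coordinates, whose origin is the TCP and whose axes are the flange's). Camera axes: x right, y down, z forward; pixel columns grow to the right and rows downward; lengths in m; the calibration is good to about 2 mm. A picture is of the moment at which its call begins: read the wrist's pose just before it. There is no depth.
- r.job_done(): hands the job in; it is judged then, once.
Trained networks look in a picture, given as the dict that the camera call returned (one of the last four; its "shot" number tells which), for a name from the list of things; names that differ only in an ending like _2 or _b are one class to them, and where a whole thing is asked for, a point or a joint stands for the part that bears it (a point fixed in the world has none). Each returns a list of dicts, best first, with "p" (0 to 1); they miss things now and then, are a little off and sometimes report something else, mostly with a low value. They report only what shows in the picture. A call takes as long as a camera call.
- masks_of(picture, name): "pixels" (384x512 bool, what is visible of it) and "pixel" ([column, row] in pixels, amid what is visible of it).
The state is a dict: "time": time; "joints": joint angles; "joint_vel": joint speeds; "joint_torque": joint torques, N m; "tcp_pos": TCP position; "tool_rot": TCP orientation; "contact_force": force on the tool from outside, world axes, zero at the start; "ft_torque": the same for the moment, N m; "gripper_width": opening from 0.0 (shut) to 1.0 (fully open); "grip_force": force on a finger pad.
Only numpy, scipy, OpenCV 4.12 (cv2) and the standard library are available. Lean on these libraries where they do the work, as an engineer would, in place of code of your own. Each camera call takes 0.05 s, during which the arm holds its last target. There are 200 camera calls.

## Working session

There is one attempt and no reset: what is moved stays moved. The work goes in short steps, Python scripts to look and compute and a tool call to move; the robot and the scene stay as the last step left them, time stands still between calls to the robot, and variables do not carry over. Pictures are saved under pics/ and viewed, at most 10 in all, crops included, and the job is handed in when it is done.

Besides the shell and the picture viewer there is one more tool, called after "Call:" as a command line: name --pt "numbers of a row" for each row, then --argument value for the rest. apply_moves: Moves the arm, as the interface text tells. Shift numbers are shares of 40 cm and turn numbers shares of 180 degrees, none past 1 either way. Its arguments: {"type":"object","properties":{"deltas":{"type":"array"},"newtons":{"type":"number"}},"required":["deltas"]}

```bash
mkdir -p pics
cat > h.py <<'E'
import numpy as np, cv2
from station import get_obs, cams, r, masks_of
def ray(p,px):
    K=np.array(p["mtx"]);u=(px[0]-K[0,2])/K[0,0];v=(px[1]-K[1,2])/K[1,1]
    q=np.array([u,v]);s=q.copy()
    for _ in range(20): s=q/(1+p["k1"]*(s@s))
    d=np.array([s[0],s[1],1.]);R=np.array(p["R"]);t=np.array(p["t"])
    return -R.T@t,R.T@d
def atz(p,px,z):
    c,d=ray(p,px);return c+d*(z-c[2])/d[2]
def proj(p,X):
    x=np.array(p["R"])@np.array(X)+np.array(p["t"]);s=x[:2]/x[2];s=s*(1+p["k1"]*(s@s));K=np.array(p["mtx"])
    return np.array([K[0,0]*s[0]+K[0,2],K[1,1]*s[1]+K[1,2]])
E
python3 - <<'E'
from h import *
o=get_obs();print({k:o[k] for k in("time","tcp_pos","tool_rot","contact_force")})
Z=dict(key_round_top=.082,key_square_top=.082,key_oblong_top=.082,jog_pad=.136,screw_jar=.06,token_stack=.074,console=.06,jog_box=.06)
ims=[]
for c in("top","scene"):
    p=cams.get_image(c);ims.append(p["img"])
    for n,z in Z.items():
        for m in masks_of(p,n)[:2]:
            ys,xs=np.nonzero(m["pixels"]);cen=(xs.mean(),ys.mean())
            print(c,n,round(m["p"],2),np.round(cen,1),len(xs),np.round(atz(p,cen,z),4))
    cv2.imwrite(f"pics/{c}.png",cv2.resize(p["img"][...,::-1],(800,600),interpolation=cv2.INTER_CUBIC))
E
```

```text
{'time': 0.0, 'tcp_pos': array([0.21618096, 0.53225556, 0.21313504]), 'tool_rot': array([-1.79898130e+02, -5.24851862e-04,  1.57893923e+02]), 'contact_force': array([ 0.32523847, -0.19333668,  0.58165403])}
top key_oblong_top 0.64 [303.  233.7] 74 [ 0.4499 -0.1795  0.082 ]
top key_oblong_top 0.48 [277.5 236.3] 82 [ 0.4432 -0.1055  0.082 ]
top jog_pad 0.95 [161.9 206.7] 631 [0.5253 0.219  0.136 ]
top jog_pad 0.61 [303.1 233.7] 73 [ 0.4468 -0.1717  0.136 ]
top screw_jar 0.78 [194.6 178.2] 207 [0.6218 0.1396 0.06  ]
top console 0.66 [299.4 217.4] 5549 [ 0.4998 -0.1738  0.06  ]
top jog_box 0.78 [168.7 203.7] 2590 [0.5444 0.2164 0.06  ]
scene key_oblong_top 0.59 [421.9 236.2] 375 [0.5832 0.4369 0.082 ]
scene key_oblong_top 0.41 [226.5 161.7] 61 [ 0.4623 -0.1757  0.082 ]
scene jog_pad 0.96 [348.6 198.6] 564 [0.5583 0.2231 0.136 ]
scene screw_jar 0.51 [311.4 235.9] 278 [0.6557 0.1478 0.06  ]
scene token_stack 0.42 [422.  235.7] 359 [0.574  0.4383 0.074 ]
scene console 0.79 [221.1 185.6] 4237 [ 0.5473 -0.1619  0.06  ]
scene jog_box 0.78 [346.  223.4] 2684 [0.581  0.2298 0.06  ]
scene jog_box 0.51 [226.8 161.7] 47 [ 0.4393 -0.185   0.06  ]
```

View pics/top.png

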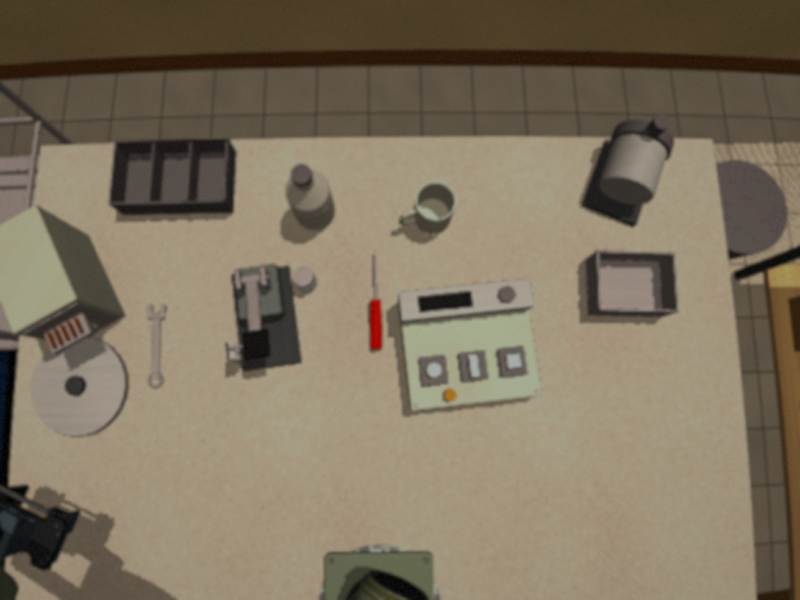

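View pics/scene.png

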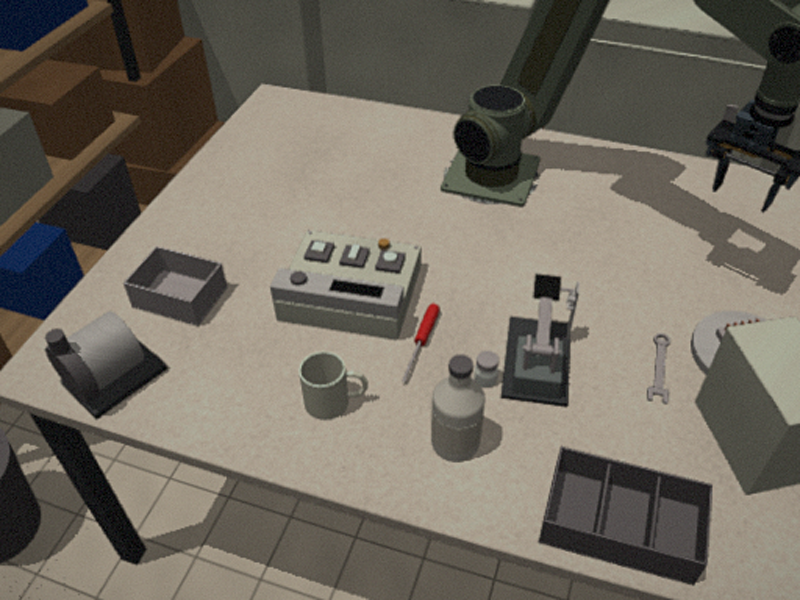

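The top view shows the keys at (433,370) round, (473,366) oblong and (512,361) square, with the tokens at (450,395). The pad is at (255,345) with its gauge on the left. The scene view agrees. I'll go closer for the wrist camera.

```bash
cat >> h.py <<'E'
from scipy.spatial.transform import Rotation as Ro
def d(target,yaw=None):
    o=get_obs();R=Ro.from_euler('xyz',o["tool_rot"],degrees=True)
    v=R.inv().apply(np.array(target)-o["tcp_pos"])/0.4
    print("delta",np.round(v,4),"turn",None if yaw is None else round(-((yaw-o["tool_rot"][2]+180)%360-180)/180,4))
E
python3 -c "
from h import *
d([.40,-.18,.27],180)"
```

```text
delta [-1.0958 -1.4781 -0.1402] turn -0.1228
```

Call:
apply_moves --pt "-0.09 -0.12 -0.05 0 0" --pt "-0.18 -0.24 -0.1 0 0" --pt "-0.27 -0.36 -0.14 0 0" --pt "-0.36 -0.48 -0.14 0 0" --pt "-0.45 -0.6 -0.14 0 0" --newtons 20

```text
time: 1.52
tcp_pos: [0.2931, 0.2409, 0.2704]
tool_rot: [179.9, 0.1, 157.9]
contact_force: [0.3, 0.7, 0.1]
gripper_width: 0.485
grip_force: 0.0
```

Call:
apply_moves --pt "-0.09 -0.12 0 0 0" --pt "-0.18 -0.24 0 0 0" --pt "-0.27 -0.36 0 0 0" --pt "-0.36 -0.48 0 0 0" --pt "-0.45 -0.6 0 0 0"

```text
time: 2.15
tcp_pos: [0.3695, -0.0494, 0.2704]
tool_rot: [180.0, 0.1, 157.9]
contact_force: [1.1, 0.5, -0.7]
gripper_width: 0.008
grip_force: 0.0
```

Call:
apply_moves --pt "-0.09 -0.12 0 -0.06 0" --pt "-0.18 -0.26 0 -0.12 0" --pt "-0.2 -0.28 0 -0.12 0" --pt "-0.2 -0.28 0 -0.12 0" --pt "-0.2 -0.28 0 -0.12 0"

```text
time: 2.78
tcp_pos: [0.4009, -0.1807, 0.2698]
tool_rot: [179.9, -0.0, 179.5]
contact_force: [-0.3, -0.2, -0.1]
gripper_width: 0.006
grip_force: 0.0
```

```bash
cat >> h.py <<'E'
def wrist():
    o=get_obs();p=cams.get_image("wrist");H=np.array(p["hand_eye"])
    T=np.eye(4);T[:3,:3]=Ro.from_euler('xyz',o["tool_rot"],degrees=True).as_matrix();T[:3,3]=o["tcp_pos"]
    C=np.linalg.inv(T@H);p["R"]=C[:3,:3];p["t"]=C[:3,3];return p,o
E
python3 - <<'E'
from h import *
p,o=wrist();print(o["time"],o["tcp_pos"],o["tool_rot"],o["joints"],np.array(p["hand_eye"]).round(3))
for n,z in dict(key_round_top=.082,key_square_top=.082,key_oblong_top=.082,token_stack=.074).items():
    for m in masks_of(p,n)[:3]:
        ys,xs=np.nonzero(m["pixels"]);cen=(xs.mean(),ys.mean())
        print(n,round(m["p"],2),np.round(cen,1),len(xs),np.round(atz(p,cen,z),4))
cv2.imwrite("pics/w1.png",p["img"][...,::-1])
E
```

```text
2.775 [ 0.40091318 -0.18068552  0.26980692] [ 1.79946985e+02 -2.79419672e-02  1.79463993e+02] [-2.57864137e+01  4.00277019e+00  9.99763541e+01  3.71225141e-02
  7.60687657e+01 -1.15259346e+02] [[-0.    -0.961 -0.276  0.078]
 [ 1.    -0.001  0.001  0.001]
 [-0.001 -0.276  0.961 -0.171]
 [ 0.     0.     0.     1.   ]]
key_round_top 0.68 [311.8 206.3] 379 [ 0.4424 -0.1065  0.082 ]
key_square_top 0.69 [201.6 217.6] 396 [ 0.457  -0.2539  0.082 ]
key_square_top 0.69 [256.  206.9] 198 [ 0.4426 -0.1806  0.082 ]
key_oblong_top 0.7 [256.  207.2] 247 [ 0.443  -0.1806  0.082 ]
key_oblong_top 0.63 [311.8 205.6] 353 [ 0.4416 -0.1066  0.082 ]
token_stack 0.48 [289.5 171.2] 295 [ 0.3965 -0.1363  0.074 ]
```

View pics/w1.png

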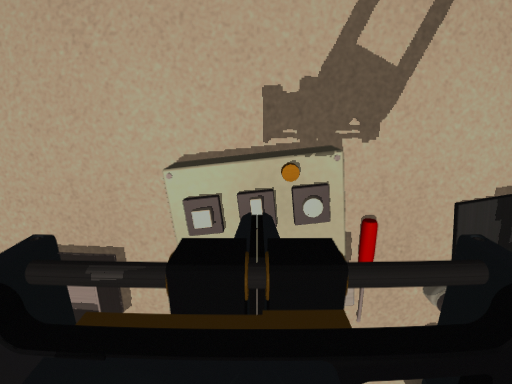

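The wrist view shows square (202,218), oblong (257,207) and round (313,207). The positions agree with the top camera: round (0.4424,-0.1065), square (0.457,-0.254), oblong midway. The fingers are closed, so next is the round key.

```bash
python3 -c "
from h import *
d([.4425,-.1065,.092])"
```

```text
delta [-0.1017  0.1856  0.4454] turn None
```

Call:
apply_moves --pt "-0.1 0.11 0 0 0" --pt "-0.102 0.186 0.13 0 0" --pt "-0.102 0.186 0.27 0 0" --pt "-0.102 0.186 0.4 0 0" --pt "-0.102 0.186 0.445 0 0"

```text
time: 3.65
tcp_pos: [0.4405, -0.1059, 0.0892]
tool_rot: [179.9, -0.3, 179.6]
contact_force: [-0.3, -0.0, -0.7]
gripper_width: 0.002
grip_force: 0.0
```

Call:
apply_moves --pt "0 0 0.012 0 0" --pt "0 0 0.022 0 0" --pt "0 0 0.03 0 0" --pt "0 0 0.036 0 0" --pt "0 0 0.036 0 0"

```text
time: 4.28
tcp_pos: [0.4436, -0.1074, 0.0782]
tool_rot: [-180.0, 0.1, 179.5]
contact_force: [0.3, 1.0, 3.4]
gripper_width: 0.007
grip_force: 1.8
```

Call:
apply_moves --pt "0 0 0.005 0 0" --pt "0 0 0.008 0 0" --pt "0 0 0.01 0 0" --pt "0 0 0.01 0 0" --pt "0 0 0.01 0 0"

```text
time: 4.9
tcp_pos: [0.4437, -0.1074, 0.076]
tool_rot: [-180.0, 0.2, 179.5]
contact_force: [-2.7, 2.4, 21.4]
gripper_width: 0.008
grip_force: 11.0
```

Call:
apply_moves --pt "0 0 -0.04 0 0" --pt "0 0 -0.08 0 0" --pt "-0.018 -0.14 -0.08 0 0" --pt "-0.036 -0.28 -0.08 0 0" --pt "-0.036 -0.366 -0.08 0 0"

```text
time: 5.52
tcp_pos: [0.4557, -0.2561, 0.105]
tool_rot: [-180.0, -0.0, 179.4]
contact_force: [0.4, -0.1, -0.5]
gripper_width: 0.006
grip_force: 0.0
```

Call:
apply_moves --pt "0 0 0 0 0" --pt "0 0 0.03 0 0" --pt "0 0 0.045 0 0" --pt "0 0 0.06 0 0" --pt "0 0 0.07 0 0"

```text
time: 6.15
tcp_pos: [0.4555, -0.2527, 0.0773]
tool_rot: [179.9, -0.1, 179.5]
contact_force: [-1.2, 2.1, 4.0]
gripper_width: 0.006
grip_force: 2.1
```

Run:
```python
from h import *
p,o=wrist();print(o["time"],o["tcp_pos"],o["contact_force"])
cv2.imwrite("pics/w2.png",p["img"][...,::-1])
```

```text
6.15 [ 0.45553384 -0.25265147  0.07727539] [-1.19883797  2.14559143  4.03668355]
```

View pics/w2.png

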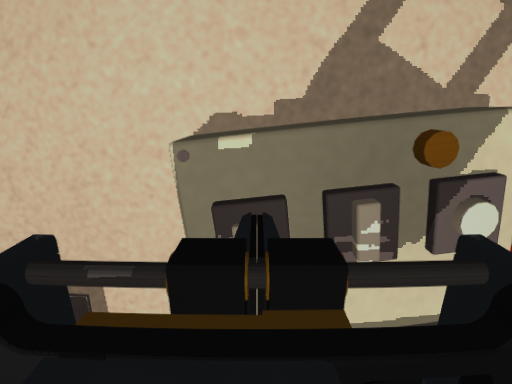

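The fingers are on the square key, at (250,225), and the round key is back up. I'll press the square key fully.

Call:
apply_moves --pt "0 0 0.005 0 0" --pt "0 0 0.008 0 0" --pt "0 0 0.009 0 0" --pt "0 0 0.009 0 0" --pt "0 0 0.009 0 0"

```text
time: 6.82
tcp_pos: [0.4558, -0.2532, 0.0761]
tool_rot: [180.0, 0.0, 179.5]
contact_force: [-4.5, 6.0, 17.4]
gripper_width: -0.001
grip_force: 8.4
```

Call:
apply_moves --pt "0 0 -0.04 0 0" --pt "0 0 -0.08 0 0" --pt "0.008 0.1 -0.08 0 0" --pt "0.016 0.184 -0.08 0 0" --pt "0.016 0.184 -0.08 0 0"

```text
time: 7.45
tcp_pos: [0.4499, -0.1789, 0.106]
tool_rot: [-180.0, 0.0, 179.7]
contact_force: [1.0, -0.1, -0.2]
gripper_width: 0.01
grip_force: 0.0
```

Call:
apply_moves --pt "0 0 0.02 0 0" --pt "0 0 0.04 0 0" --pt "0 0 0.055 0 0" --pt "0 0 0.068 0 0" --pt "0 0 0.072 0 0"

```text
time: 8.07
tcp_pos: [0.4499, -0.1806, 0.077]
tool_rot: [-180.0, -0.0, 179.5]
contact_force: [-2.0, -1.1, 3.6]
gripper_width: 0.005
grip_force: 2.2
```

Call:
apply_moves --pt "0 0 0.003 0 0" --pt "0 0 0.006 0 0" --pt "0 0 0.007 0 0" --pt "0 0 0.007 0 0" --pt "0 0 0.007 0 0"

```text
time: 8.7
tcp_pos: [0.45, -0.1806, 0.0761]
tool_rot: [-179.9, 0.0, 179.5]
contact_force: [-5.6, -2.4, 15.4]
gripper_width: 0.005
grip_force: 7.6
```

Call:
apply_moves --pt "0 0 -0.1 0 0" --pt "0 0 -0.25 0 0" --pt "0 0.1 -0.35 0 0" --pt "0 0.23 -0.44 0 0" --pt "0 0.38 -0.44 0 0"

```text
time: 9.32
tcp_pos: [0.4533, -0.0268, 0.2533]
tool_rot: [180.0, 0.4, 179.4]
contact_force: [0.4, 1.2, -0.9]
gripper_width: 0.005
grip_force: 0.0
```

Call:
apply_moves --pt "0 0.15 0 0 0" --pt "0 0.3 0 0 0" --pt "0 0.45 0 0 0" --pt "0 0.57 0 0 0" --pt "0 0.57 0 0 0"

```text
time: 9.95
tcp_pos: [0.4531, 0.203, 0.2498]
tool_rot: [179.9, -0.0, 179.8]
contact_force: [0.1, -0.5, -0.3]
gripper_width: 0.0
grip_force: 0.0
```

Run:
```python
from h import *
p,o=wrist();print(o["time"],o["tcp_pos"],o["joints"])
for m in masks_of(p,"jog_pad")[:2]:
    ys,xs=np.nonzero(m["pixels"]);cen=(xs.mean(),ys.mean());rect=cv2.minAreaRect(np.c_[xs,ys].astype(np.float32))
    print(round(m["p"],2),np.round(cen,1),len(xs),np.round(atz(p,cen,.136),4),rect)
    print([np.round(atz(p,c,.136),4) for c in cv2.boxPoints(rect)])
cv2.imwrite("pics/w3.png",p["img"][...,::-1])
```

```text
9.95 [0.45307226 0.20300352 0.24983359] [ 2.27521230e+01  9.91510891e+00  9.58815278e+01  8.57975429e-02
  7.41974217e+01 -6.70461576e+01]
0.83 [274.4 215.8] 1121 [0.4801 0.223  0.136 ] ((277.8321838378906, 217.9952392578125), (42.673057556152344, 65.87965393066406), 76.37300109863281)
[array([0.4678, 0.1875, 0.136 ]), array([0.4513, 0.2541, 0.136 ]), array([0.4978, 0.2671, 0.136 ]), array([0.5158, 0.1975, 0.136 ])]
```

View pics/w3.png

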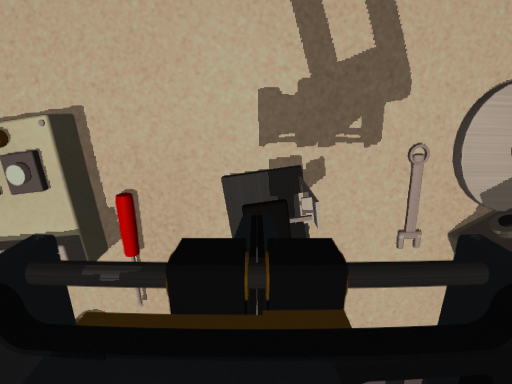

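Call:
apply_moves --pt "-0.1 0 0 0 0" --pt "-0.2 0.02 0 0 0" --pt "-0.25 0.03 0 0 0" --pt "-0.25 0.03 0 0 0" --pt "-0.25 0.03 0 0 0"

```text
time: 10.68
tcp_pos: [0.5527, 0.2098, 0.2503]
tool_rot: [-180.0, -0.1, 179.4]
contact_force: [-1.0, 0.5, 0.6]
gripper_width: 0.01
grip_force: 0.0
```

Run:
```python
from h import *
p,o=wrist();print(o["time"],o["tcp_pos"])
for m in masks_of(p,"jog_pad")[:2]:
    ys,xs=np.nonzero(m["pixels"]);cen=(xs.mean(),ys.mean());rect=cv2.minAreaRect(np.c_[xs,ys].astype(np.float32))
    print(round(m["p"],2),np.round(cen,1),len(xs),np.round(atz(p,cen,.136),4),rect)
    print([np.round(atz(p,c,.136),4) for c in cv2.boxPoints(rect)])
cv2.imwrite("pics/w4.png",cv2.resize(p["img"][90:290,150:400,::-1],(750,600),interpolation=cv2.INTER_CUBIC))
```

```text
10.675 [0.5526979  0.20982487 0.25033636]
0.96 [265.1 150.1] 4249 [0.5102 0.2197 0.136 ] ((281.5111999511719, 166.88201904296875), (139.56280517578125, 74.20365142822266), 77.00537872314453)
[array([0.4684, 0.1857, 0.136 ]), array([0.4537, 0.255 , 0.136 ]), array([0.593 , 0.2934, 0.136 ]), array([0.6117, 0.215 , 0.136 ])]
0.65 [ 4.  95.9] 189 [ 0.4498 -0.0433  0.136 ] ((4.5, 95.5), (21.0, 9.0), 90.0)
[array([ 0.439 , -0.0457,  0.136 ]), array([ 0.4397, -0.0354,  0.136 ]), array([ 0.46  , -0.0396,  0.136 ]), array([ 0.4594, -0.05  ,  0.136 ])]
```

View pics/w4.png

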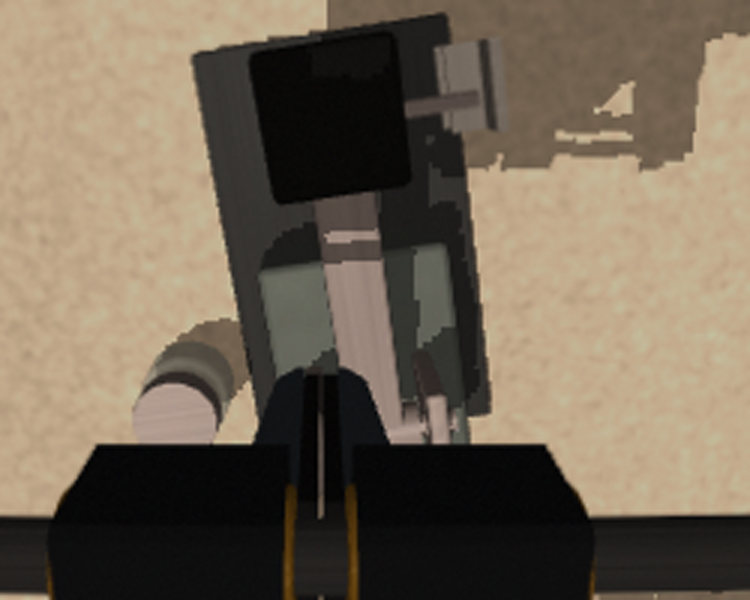

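The pad's corners in the crop are (249,57), (393,32), (411,183) and (277,204). The base corners are (193,53), (447,14) and (491,412), and the jar is at (175,415).

Run:
```python
from h import *
p,o=wrist()
f=lambda c,z:atz(p,(c[0]/3+150,c[1]/3+90),z)
z=[.141,.141,.131,.131]
P=np.array([f(c,zz) for c,zz in zip([(249,57),(393,32),(411,183),(277,204)],z)])
print(P.round(4),P.mean(0).round(4),"sides",np.linalg.norm(P-np.roll(P,-1,0),axis=1).round(4))
B=np.array([f(c,.012) for c in[(193,53),(447,14),(491,412)]])
e=B[2]-B[1];yaw=np.arctan2(e[1],e[0]);print(B.round(4),"base",np.linalg.norm(B[0]-B[1]),np.linalg.norm(e),yaw)
c=(B[0]+B[2])/2;ex=np.array([np.cos(yaw),np.sin(yaw),0]);print("pad level from base",(c-.07*ex).round(4),"yawdeg",np.degrees(yaw))
t=P.mean(0);d([t[0],t[1],.155],180+np.degrees(yaw))
```

```text
[[0.4702 0.1897 0.141 ]
 [0.463  0.2352 0.141 ]
 [0.5119 0.2427 0.131 ]
 [0.5186 0.197  0.131 ]] [0.4909 0.2161 0.136 ] sides [0.046  0.0504 0.0461 0.05  ]
[[0.4662 0.1538 0.012 ]
 [0.45   0.2706 0.012 ]
 [0.6457 0.2991 0.012 ]] base 0.11788645584945531 0.19772784816246664 0.1449809001506536
pad level from base [0.4867 0.2164 0.012 ] yawdeg 8.306793688640052
delta [0.1545 0.0126 0.2395] turn -0.049
```

The sides come out 46 x 50 mm and the base-derived position agrees, so I'll move over the pad aligned with the box yaw.

Call:
apply_moves --pt "0.1 0.008 0 -0.046 0" --pt "0.16 0.014 0.05 -0.046 0" --pt "0.16 0.014 0.15 -0.046 0" --pt "0.16 0.014 0.24 -0.046 0" --pt "0.16 0.014 0.24 -0.046 0"

```text
time: 11.45
tcp_pos: [0.4872, 0.2164, 0.1525]
tool_rot: [-179.9, -0.3, -172.2]
contact_force: [1.2, -0.2, 0.8]
gripper_width: 0.007
grip_force: 0.0
```

Run:
```python
from h import *
d([.488,.2165,.125])
```

```text
delta [-0.0023  0.0002  0.0688] turn None
```

Call:
apply_moves --pt "0 0 0.03 0 0" --pt "0 0 0.05 0 0" --pt "0 0 0.07 0 0" --pt "0 0 0.085 0 0" --pt "0 0 0.09 0 0"

```text
time: 12.08
tcp_pos: [0.4886, 0.2171, 0.1185]
tool_rot: [180.0, -0.1, -172.2]
contact_force: [-4.5, -0.4, 6.8]
gripper_width: 0.008
grip_force: 3.1
```

Call:
apply_moves --pt "0 0 0.006 0 0" --pt "0 0 0.012 0 0" --pt "0 0 0.018 0 0" --pt "0 0 0.02 0 0" --pt "0 0 0.02 0 0"

```text
time: 12.7
tcp_pos: [0.4878, 0.217, 0.1108]
tool_rot: [180.0, -0.2, -172.2]
contact_force: [-6.6, 0.5, 7.4]
gripper_width: 0.006
grip_force: 4.0
```

Call:
apply_moves --pt "0 0 0.002 0 0" --pt "0 0 0.002 0 0" --pt "0 0 0.002 0 0" --pt "0 0 0.002 0 0" --pt "0 0 0.002 0 0"

```text
time: 13.32
tcp_pos: [0.488, 0.217, 0.1103]
tool_rot: [180.0, -0.2, -172.2]
contact_force: [-5.2, -0.5, 8.8]
gripper_width: 0.004
grip_force: 4.5
```

Run:
```python
from h import *
p,o=wrist();print(o["tcp_pos"],o["contact_force"],np.abs(o["joint_vel"]).max())
s=cams.get_image("scene")
a=cv2.resize(p["img"][100:300,200:400],(400,400),interpolation=cv2.INTER_CUBIC);c=proj(s,[.49,.23,.11]).astype(int);print(c)
b=cv2.resize(s["img"][c[1]-35:c[1]+35,c[0]-35:c[0]+35],(400,400),interpolation=cv2.INTER_CUBIC)
cv2.imwrite("pics/fin.png",np.hstack([a,b])[...,::-1])
```

```text
[0.48802894 0.21702156 0.11028308] [-5.20057588 -0.50750157  8.81281983] 0.09778906194402251
[354 189]
```

View pics/fin.png

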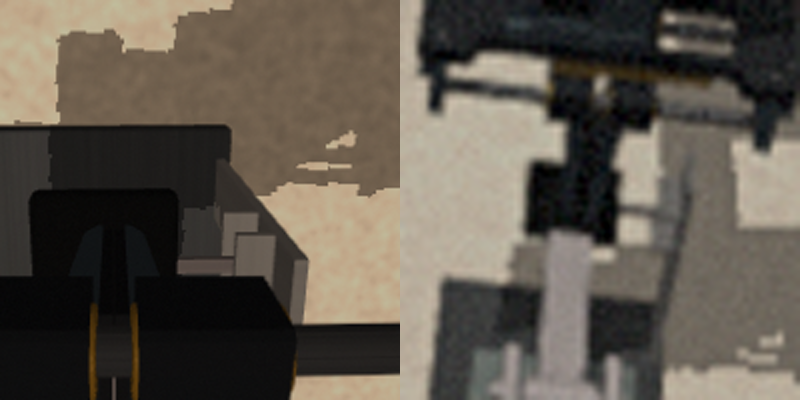

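The wrist view shows the fingertips on the pad, about (110,240), and the pointer at (205,265) beside the gauge. The scene view also shows the pointer level. Height is 0.110 m and force 8.8 N, both matching mid-travel, so I'm handing in.

```bash
python3 -c "
from h import *
print(r.job_done())"
```

```text
the job is handed in; nothing more can be done
None
```

I pressed the round, square and oblong keys fully down and released each in that order. I then handed the job in at about 13.5 s with the fingertips holding the lever pad level at mid-travel (fingertip height 0.110 m, about 9 N).

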